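# Clamp a water filter cartridge in its V cradle

### The job

Change the brewer's water filter: lay the long cartridge in the V cradle and push it gently along until it presses against the sprung nozzle at the cradle's end and stays there. Then swing the strap over and press it down so that its rubber pad squeezes the cartridge snugly; do not ram the nozzle or crush the cartridge, and leave the other things where they are.

Things in the scene. Friction and masses are not known exactly. Their poses are not given: they have to be found in the camera images.
- cartridge: Long water filter cartridge: white cylinder with grey end caps, 46 mm diameter, 200 mm long, 0.4 to 0.65 kg. Origin at its middle on its axis, x along the cylinder; both ends are alike, either way round is right. It starts level in a low wooden rest, axis 39 mm above the table; the rest's saddles are 70 mm either side of its middle and its sides are free between them.
- cradle: Aluminium cradle fixed to the table, base plate 10 mm thick. Origin on the table under the V's middle; x along the V towards the nozzle, z up. Two 90 degree V supports, x = -91 to -69 and 55 to 91 mm, flanks up to y = +-31 mm, height 57 mm; open between them, with room for fingers beside the cartridge. Seated, the cartridge's axis is at y = 0, 58 mm above the table.
- port: Steel bracket at the V's end, 95 mm high; origin on the V's axis at its face towards the cartridge, x = 138 mm in the cradle. The black nozzle on it is set anew each time, NOT measured: its face is 20 to 50 mm before the bracket, so a touching cartridge's middle is at cradle x = -12 to +18 mm. It gives 4 mm (spring 1 to 3 N), then is rigid. Friction in the V holds the cartridge to it.
- strap (a joint): Angle of the steel clamp strap about its hinge (rad): 0 = level across the V, it grows as the strap opens, 1.57 = upright; it starts leaning back outwards at 1.8 to 2.2. The hinge is stiff and stays where it is left: about 3 N at the bar turns it. It can go on to -0.25.
- strap_hinge (a point): Point on the strap's hinge axis, at cradle (80, -45, 100) mm, on a post 104 mm high; the axis runs along the cradle's x. At angle a the strap points from here along cradle y by cos(a) and up by sin(a).
- strap_bar (a point): Centre of the round grip bar at the strap's free end, 92 mm from the hinge: 14 mm diameter, 26 mm long, parallel to the hinge. The strap is 18 mm wide and 6 mm thick.
- strap_pad: Sprung rubber pad (18 mm) under the strap, 45 mm from the hinge; origin on its pressing face, 24 mm below the strap's middle. It meets a seated cartridge at about 0.11 rad, is in by 5 mm (4 N) with the strap level and fully in (8 mm, 6 N) at -0.07 rad; beyond that it crushes. Half its force is felt at the bar on top of the hinge's 3 N: 5 to 8 N on the bar shuts it well.
- cartridge_short: Short cartridge of the same diameter, 140 mm long, lying in its own rest; origin at its middle. Leave it.
- jug_a: White thermos jug, 242 mm high, 132 mm wide with a handle. Leave it.
- jug_b: White thermos jug like the other. Leave it.
- mug: White mug, 80 mm wide, 90 mm high. Leave it.
- spoon: Steel spoon lying on the table. Leave it.
- sugar_jar: Glass jar, 70 mm wide, 110 mm high. Leave it.
- coffee_tin: Tin, 90 mm wide, 120 mm high. Leave it.
- union_nut: Brass ring nut, 44 mm wide, 18 mm high. Leave it.
Not all that is in view belongs to the job. What is shaped like the cartridge but red is not meant.

How it is judged (in metres and radians):
On the way:
1. with the strap still open, the long cartridge lies in the V and presses against the nozzle (y of cartridge in the frame of cradle between -0.003 and 0.003 m and z of cartridge in the frame of cradle between 0.055 and 0.061 m and angle between the x axis of cartridge and the x axis of cradle, either way round below 0.04 rad and contact force between cartridge and port above 0.7 N and value of joint strap above 0.9 rad), for 0.2 s.
At the end, for the whole second after the job is handed in: The long cartridge lies at rest in both V supports (axis within 3 mm of the V's axis in height and sideways, within 0.04 rad along it), it presses on the nozzle with more than 0.7 N, and the strap is shut over it (below 0.085 rad), its pad squeezing it with more than 1.5 N (y of cartridge in the frame of cradle between -0.003 and 0.003 m and z of cartridge in the frame of cradle between 0.055 and 0.061 m and angle between the x axis of cartridge and the x axis of cradle, either way round below 0.04 rad and contact force between cartridge and port above 0.7 N and value of joint strap below 0.085 rad and contact force between strap_pad and cartridge above 1.5 N and linear speed of cartridge below 0.01 m/s); the robot touches nothing.
It fails at once if the cartridge rams the nozzle: more than 12 N (contact force between cartridge and port above 12 N).
It fails at once if the pad crushes the cartridge: more than 20 N (contact force between strap_pad and cartridge above 20 N).
It fails at once if the cartridge is dropped or forced into the cradle: more than 35 N between them (contact force between cartridge and cradle above 35 N).
It fails at once if one of the other things (short cartridge, jugs, mug, spoon, jar, tin, nut) is moved by more than 30 mm (distance of any of cartridge_short, jug_a, jug_b, mug, spoon, sugar_jar, coffee_tin, union_nut from where it was at the start of the episode above 0.03 m).
It also fails if it takes over 72 s, if anything falls off the work surface, if the arm or the gripper's body presses on something with over 40 N, if the wrist force passes 120 N, or if a joint passes its speed limit or range.

### The arm

A 6-joint arm with a two-finger parallel gripper is mounted at the origin on the work surface. World frame = base frame: x ahead of the robot, y to its left, z up, the work surface at z = 0. Lengths are in m, angles in degrees, forces in N, time in s.
With the tool pointing down it reaches from about 0.325 to 0.775 m from the base axis. Payload 5.5 kg.
Tool frame: the origin (TCP) lies at the very end of the fingers, on their centre line; the grasp point (between the pads) lies 19 mm behind it; z points along the fingers, x is the direction in which the jaws open and shut, and the axes are right-handed (so a half turn about z gives the same grasp; the last joint's range is limited). The gripper opens to 88 mm and grips with 3 to 60 N. Pads are 20 mm wide; open, the fingers measure 115 mm over their backs; the gripper's body (75 mm by 178 mm) begins 61 mm behind the grasp point.
Start: joints at [-66.675, 5.22, 70.514, -0, 104.267, -3.249], TCP at [0.268, -0.537, 0.223] pointing down, gripper open.
Joint ranges: [-164.24, 164.24], [-49.07, 125.15], [9.68, 141.18], [-86.29, 266.29], [3.28, 154.24], [-151.56, 151.56]. Speed limits (degrees/s): [147.25, 147.25, 172.46, 180, 180, 180].

### API

Orientations are given as [roll, pitch, yaw] about the fixed x, y, z axes, in that order (R = Rz(yaw) Ry(pitch) Rx(roll)).
In Python, from plant import get_obs, vision, env gives the robot as it stands.
- The arm moves only by the tool play_rows, never from a script. Its argument "moves" is a list of rows, each a list of 7 numbers: the shift along the tool's x, y, z in units of 50 mm (1.0 is 50 mm), then the turn, a rotation vector about the tool's x, y, z in units of 5 degrees (1.0 is 5 degrees), then the opening in per cent of the stroke, from 0 (shut) to 100 (fully open). In form: [[tx, ty, tz, wx, wy, wz, grip], ...]. A call has 1 to 8 rows; each row is the pose to reach, as a shift and turn from the pose measured when the call began, along the tool's axes at that moment; what a row does not reach only later rows make up. A row lasts 1/8 s, in which the tool goes at most 62.5 mm and 10.7 degrees, less where a joint would pass 70% of its speed; a pose out of reach is approached as far as the arm can. A call with a gripper value outside its range is refused whole. The fingers move at their own pace and stop on an object; "newtons" is the grip in N (left out, the last holds). Time passes only in rows, so rows that repeat a pose let the fingers close. It gives the time, the measured TCP pose, the force and the opening at its end, in the units of the state.
- get_obs(): the state, without advancing time (a new reading comes with each control period).
- vision.grab_frame(name): name is "scene" or "top" or "wrist"; returns the picture (400x640x3 uint8, red, green, blue); there is no depth.
- vision.camera_params(name): a dict with "vfov" (degrees; the focal length in pixels is half the picture's height over the tangent of half this angle, whatever the lens; pixels are square), "cx", "cy" (the principal point, pixels), "k1" (the pictures are not rectified: a ray, as slopes to the right and down, at radius r is drawn at 1 + k1 r^2 times it, then the intrinsics apply), "R" (3x3) and "t" (3): a world point X has camera coordinates R X + t. Camera axes: x right, y down, z forward; pixel columns grow to the right and rows downward; lengths in m; the calibration is good to about 2 mm. A picture is of the moment at which its call begins: read the wrist's pose just before it. camera_params takes no time and is no camera call; for the wrist camera it gives the pose at the moment of the call.
- env.close_job(): hands the job in, once; it reports no verdict.
The state is a dict: "clock": time; "qpos": joint angles; "qvel": joint speeds; "joint_efforts": joint torques, N m; "ee_pos": TCP position; "tcp_rot": TCP orientation; "wrist_force": force on the tool from outside, world axes, zero at the start; "ft_torque": the same for the moment, N m; "finger_gap": finger opening in m.
Only numpy, scipy, OpenCV 4.12 (cv2) and the standard library are available. Lean on these libraries where they do the work, as an engineer would, in place of code of your own. Each camera call takes 0.05 s, during which the arm holds its last target. There are 200 camera calls.

## Working session

There is one attempt and no reset: what is moved stays moved. The work goes in short steps, Python scripts to look and compute and a tool call to move; the robot and the scene stay as the last step left them, time stands still between calls to the robot, and variables do not carry over. Pictures are saved under pics/ and viewed, about 8 in all and at most 12, crops included, and the job is handed in when it is done.

Besides the shell and the picture viewer there is one more tool, called after ">>>" by a JSON object that holds its "api" and its "payload". play_rows: Moves the arm, as the interface text tells. Its arguments: {"type":"object","properties":{"moves":{"type":"array","items":{"type":"array","items":{"type":"number"}}},"newtons":{"type":"number"}},"required":["moves"]}

```bash
ls; mkdir -p pics
python3 - <<'E'
from plant import get_obs, vision, env
import cv2
for n in("scene","top"):
    cv2.imwrite(f"pics/{n}0.png",vision.grab_frame(n)[:,:,::-1]); p=vision.camera_params(n); print(n,p)
print(get_obs())
E
```

```text
pics
scene {'vfov': 50.49765003854745, 'cx': 315.85899619025685, 'cy': 201.74529130047034, 'k1': -0.061873164854106315, 'R': array([[ 0.85076929,  0.52553532, -0.00205889],
       [ 0.40721037, -0.66168394, -0.62956658],
       [-0.3322218 ,  0.53477751, -0.77694381]]), 't': array([-0.41463813, -0.12024406,  1.56691534])}
top {'vfov': 50.60639948668745, 'cx': 316.6646328865816, 'cy': 198.77005428917914, 'k1': -0.07258236435272242, 'R': array([[-0.00137396, -0.99972391, -0.02345651],
       [-0.99507835,  0.00369094, -0.09902251],
       [ 0.09908175,  0.02320501, -0.99480869]]), 't': array([0.04692046, 0.50819217, 1.35139184])}
{'clock': 0.1, 'qpos': array([-6.66753166e+01,  5.25817381e+00,  7.05732840e+01, -5.28545798e-04,
        1.04264676e+02, -3.24852754e+00]), 'qvel': array([ 0.03260517, -0.04221761, -0.04767139, -0.00678381, -0.00779429,
        0.05781025]), 'joint_efforts': array([ 3.14020886e-03, -4.47854984e+01, -4.07571673e+01,  7.01112184e-02,
        2.84078118e-02, -1.02855849e-04]), 'ee_pos': array([ 0.26830385, -0.53639307,  0.22164313]), 'tcp_rot': array([-1.79995064e+02,  9.60084015e-02, -6.34269147e+01]), 'wrist_force': array([ 0.51977913, -0.45529063, -0.19682416]), 'ft_torque': array([ 0.01365016, -0.01336131, -0.00666964]), 'finger_gap': 0.08804633738305334}
```

View pics/top0.png

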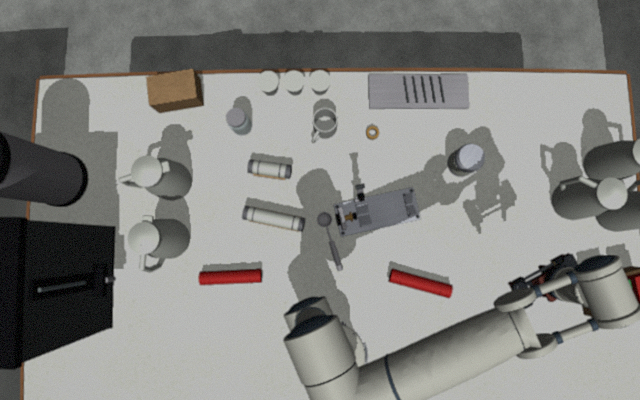

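View pics/scene0.png

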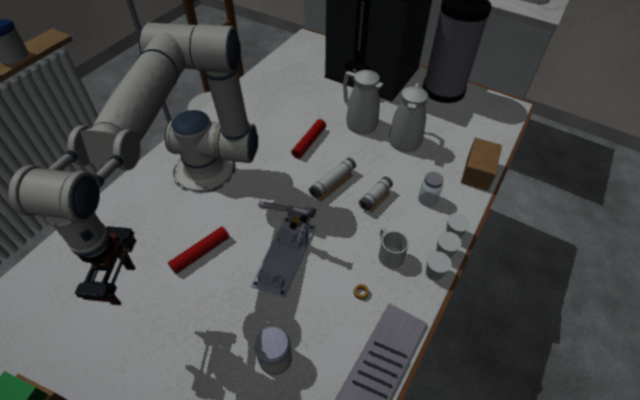

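Candidates in the top view are the white long cartridge at (273,218), the white short one at (269,169), and red decoys at (231,277) and (420,284). I choose (273,218) and check it in a close crop.

```bash
cat > h.py <<'E'
import numpy as np, cv2
from plant import get_obs, vision, env
from scipy.spatial.transform import Rotation as Ro
def K(p):
    f=200/np.tan(np.radians(p['vfov']/2)); return f
def ray(p,uv):
    d=(np.array(uv,float)-[p['cx'],p['cy']])/K(p); s=d.copy()
    for _ in range(20): s=d/(1+p['k1']*(s@s))
    R=np.array(p['R']); o=-R.T@p['t']; v=R.T@np.r_[s,1]; return o,v
def onz(p,uv,z):
    o,v=ray(p,uv); return o+v*(z-o[2])/v[2]
def proj(p,X):
    c=np.array(p['R'])@X+p['t']; s=c[:2]/c[2]; return s*(1+p['k1']*(s@s))*K(p)+[p['cx'],p['cy']]
def tri(p1,u1,p2,u2):
    (a,v),(b,w)=ray(p1,u1),ray(p2,u2)
    k=np.linalg.lstsq(np.c_[v,-w],b-a,rcond=None)[0]; P,Q=a+k[0]*v,b+k[1]*w; return (P+Q)/2,np.linalg.norm(P-Q)
E
python3 - <<'E'
import cv2,numpy as np
t=cv2.imread('pics/top0.png');s=cv2.imread('pics/scene0.png')
a=cv2.resize(t[145:250,235:435],(800,420),interpolation=cv2.INTER_CUBIC)
cv2.imwrite('pics/c1.png',a)
b=cv2.resize(s[150:310,235:405],None,fx=3.7,fy=3.7,interpolation=cv2.INTER_CUBIC)
cv2.imwrite('pics/c2.png',b)
E
```

```text
(no output)
```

View pics/c1.png

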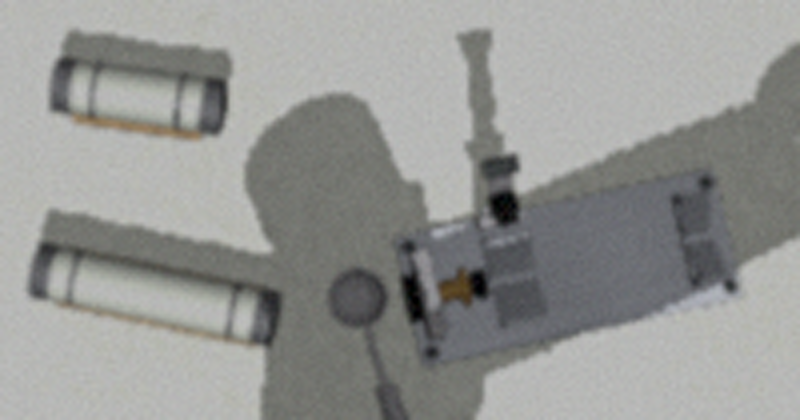

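View pics/c2.png

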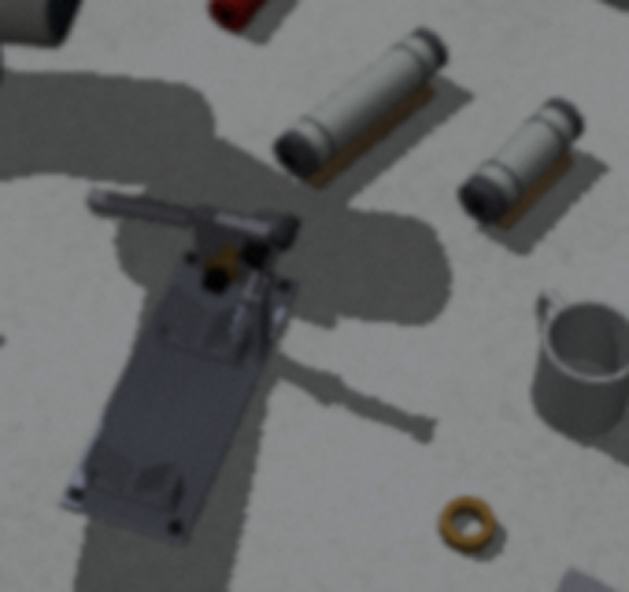

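The choice holds. (273,218) is the longer white one with grey caps, and the cradle is at about (378,212) with its nozzle end to the left (brown/black at c1 (460,287)). The strap leans away at c1 (500,170). Next I measure.

Run:
```python
from h import *
T=vision.camera_params('top');S=vision.camera_params('scene')
t=lambda u:np.array(u)/4+[235,145]-.375
s=lambda u:np.array(u)/3.7+[235,150]-.365
sc_t=[(407,245),(432,352),(706,182),(732,287)]; sc_s=[(190,257),(290,284),(76,494),(177,527)]
P=[onz(T,t(u),.011) for u in sc_t]; [print(np.round(p,4)) for p in P]
Q=[onz(S,s(u),.011) for u in sc_s]; [print('s',np.round(p,4)) for p in Q]
c=np.mean(P,0); d=P[0]+P[1]-P[2]-P[3]; print('centre',c,'yaw',np.degrees(np.arctan2(d[1],d[0])))
# cartridge by mask in top
img=cv2.imread('pics/top0.png'); a=onz(T,t((38,272)),.039);b=onz(T,t((272,317)),.039)
print('cart',a,b,(a+b)/2,np.linalg.norm(a-b),np.degrees(np.arctan2(*(a-b)[[1,0]])))
g=img.astype(int); roi=np.zeros(img.shape[:2],np.uint8); roi[195:240,236:312]=1
m=((g.min(2)>150)&(roi>0)).astype(np.uint8)
print(img[218,262:285].tolist()[::4], img[205,280],img[225,306])
print('nozzle',onz(T,t((485,285)),.058),onz(T,t((430,285)),.058))
```

```text
[ 0.4861 -0.0187  0.011 ]
[ 0.3985 -0.0386  0.011 ]
[ 0.5372 -0.2651  0.011 ]
[ 0.4507 -0.2844  0.011 ]
s [ 0.3936 -0.037   0.011 ]
s [ 0.4858 -0.0152  0.011 ]
s [ 0.4492 -0.2821  0.011 ]
s [ 0.535  -0.2633  0.011 ]
centre [ 0.46811805 -0.15170829  0.011     ] yaw 101.8510787734717
cart [0.46283904 0.2800183  0.039     ] [0.42620983 0.09049283 0.039     ] [0.44452443 0.18525557 0.039     ] 0.1930326538332288 79.06142107519366
[[182, 184, 184], [181, 184, 182], [180, 182, 183], [179, 181, 180], [174, 181, 178], [160, 168, 164]] [109 115 112] [112 118 117]
nozzle [ 0.45029516 -0.07904607  0.058     ] [ 0.45043443 -0.03559538  0.058     ]
```

```bash
cat >> h.py <<'E'
def goal(pos,yaw):
    o=get_obs(); R0=Ro.from_euler('xyz',o['tcp_rot'],degrees=True); R1=Ro.from_euler('xyz',[180,0,yaw],degrees=True)
    d=R0.inv().apply(np.array(pos)-o['ee_pos'])/.05; w=(R0.inv()*R1).as_rotvec(degrees=True)/5
    print('goal',np.round(d,3),np.round(w,2))
E
python3 - <<'E'
from h import *
W=vision.camera_params('wrist'); o=get_obs()
R0=Ro.from_euler('xyz',o['tcp_rot'],degrees=True).as_matrix()
print(W['vfov'],W['cx'],W['cy'],W['k1']); print('cam in tool',R0.T@(-W['R'].T@W['t']-o['ee_pos']),(R0.T@W['R'].T).round(3))
goal([.46,-.13,.36],11.85)
E
```

```text
61.69476276154964 320.243453724312 202.68862886908312 -0.0543332121845101
cam in tool [ 0.00042956 -0.06542924 -0.16314508] [[ 1.     0.    -0.001]
 [-0.     0.97   0.241]
 [ 0.001 -0.241  0.97 ]]
goal [-5.559 -7.065 -2.757] [-1.000e-02  2.000e-02 -1.506e+01]
```

>>> {"api": "play_rows", "payload": {"moves": [[-1,-1,-1.56,0,0,-2,100],[-6.1,-7.33,-1.56,0,0,-15.06,100],[-6.1,-7.33,-1.56,0,0,-15.06,100],[-6.1,-7.33,-1.56,0,0,-15.06,100],[-6.1,-7.33,-1.56,0,0,-15.06,100],[-6.1,-7.33,-1.56,0,0,-15.06,100],[-6.1,-7.33,-1.56,0,0,-15.06,100],[-6.1,-7.33,-1.56,0,0,-15.06,100]]}}

```text
clock: 1.1
ee_pos: [0.46, -0.0978, 0.3001]
tcp_rot: [-179.9, 0.0, 12.0]
wrist_force: [-0.2, -0.6, 0.8]
finger_gap: 0.0876
```

Run:
```python
from h import *
import json
W=vision.camera_params('wrist'); im=vision.grab_frame('wrist')[:,:,::-1]; cv2.imwrite('pics/w1.png',im)
W={k:np.array(v).tolist() for k,v in W.items()}; json.dump(W,open('w1.json','w'))
cv2.imwrite('pics/w1b.png',cv2.resize(im[:,80:560],(720,600),interpolation=cv2.INTER_CUBIC))
```

```text
(no output)
```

View pics/w1b.png

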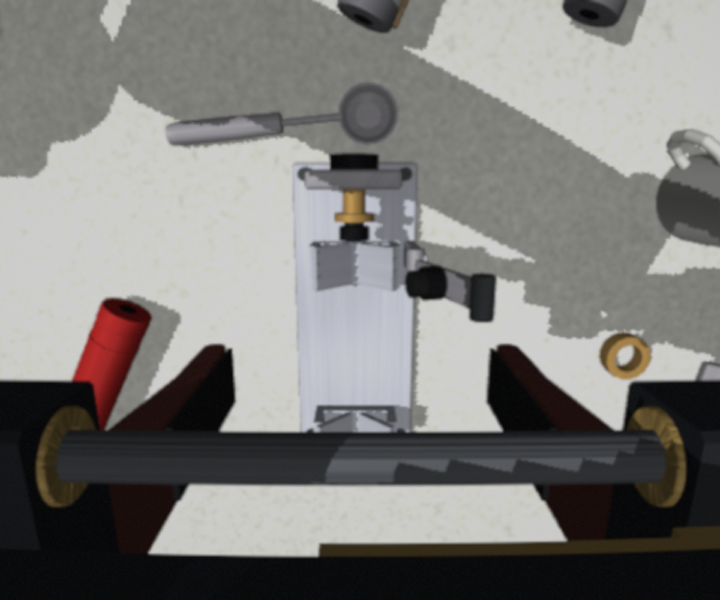

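Run:
```python
from h import *
import json
W=json.load(open('w1.json')); u=lambda a:[(a[0]+.5)/1.5-.5+80,(a[1]+.5)/1.5-.5]
P=np.array([onz(W,u(a),.012) for a in [(303,174),(408,173),(310,431),(405,431)]]); print(P.round(4))
d=P[0]+P[1]-P[2]-P[3]; yaw=np.arctan2(d[1],d[0]); c=P.mean(0); print(c,np.degrees(yaw))
ex=np.array([np.cos(yaw),np.sin(yaw)]); ey=np.array([-ex[1],ex[0]])
def cr(n,a,z):
    p=onz(W,u(a),z)[:2]-c[:2]; print(n,(p@ex*1000).round(1),(p@ey*1000).round(1))
for n,a,z in [('Vfar L',(311,243),.057),('Vfar R',(399,241),.057),('Vnear L',(316,290),.057),('Vnear R',(398,290),.057),
 ('brkt L',(305,188),.095),('brkt R',(410,185),.095),('noz top',(354,241),.066),('noz axis',(354,234),.066),('back V L',(318,407),.057),('back V R',(398,407),.057),
 ('postL',(408,243),.104),('bar top',(470,298),.184),('bar far',(483,277),.184),('bar near',(482,318),.184)]: cr(n,a,z)
```

```text
[[ 0.3959 -0.039   0.012 ]
 [ 0.4854 -0.019   0.012 ]
 [ 0.4474 -0.28    0.012 ]
 [ 0.5395 -0.2603  0.012 ]]
[ 0.4670529  -0.14958261  0.012     ] 102.35255942028634
Vfar L 68.2 36.0
Vfar R 69.4 -35.3
Vnear L 29.3 32.9
Vnear R 28.9 -34.9
brkt L 112.3 35.4
brkt R 114.0 -39.8
noz top 70.7 1.0
noz axis 76.2 1.0
back V L -76.0 34.1
back V R -76.3 -36.3
postL 73.5 -38.2
bar top 51.5 -66.8
bar far 63.7 -73.7
bar near 39.6 -74.3
```

Run:
```python
from h import *
goal([.428,.10,.25],-10.9)
```

```text
goal [ 0.152 -3.882  1.029] [-0.07 -0.01  4.65]
```

>>> {"api": "play_rows", "payload": {"moves": [[0.15,-3.88,1.03,0,0,4.65,100],[0.15,-3.88,1.03,0,0,4.65,100],[0.15,-3.88,1.03,0,0,4.65,100],[0.15,-3.88,1.03,0,0,4.65,100],[0.15,-3.88,1.03,0,0,4.65,100],[0.15,-3.88,1.03,0,0,4.65,100]]}}

```text
clock: 1.9
ee_pos: [0.428, 0.0992, 0.25]
tcp_rot: [-179.7, 0.0, -10.9]
wrist_force: [1.3, 0.4, 0.1]
finger_gap: 0.0878
```

Run:
```python
from h import *
import json
W=vision.camera_params('wrist'); im=vision.grab_frame('wrist')[:,:,::-1]; cv2.imwrite('pics/w2.png',im)
json.dump({k:np.array(v).tolist() for k,v in W.items()},open('w2.json','w'))
cv2.imwrite('pics/w2b.png',cv2.resize(im[:,80:560],(720,600),interpolation=cv2.INTER_CUBIC))
```

```text
(no output)
```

View pics/w2b.png

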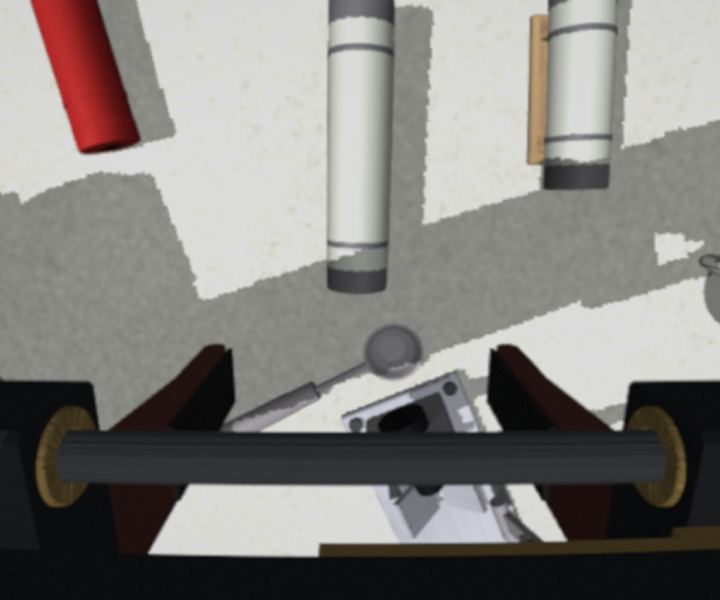

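Run:
```python
from h import *
import json
W=json.load(open('w2.json')); u=lambda a:[(a[0]+.5)/1.5-.5+80,(a[1]+.5)/1.5-.5]
a=onz(W,u((361,48)),.062);b=onz(W,u((357.3,245)),.062);e=onz(W,u((357,292)),.062)
d=(a-b)[:2];m=(a+b)/2;print(a,b,e,'mid',m,np.linalg.norm(d),np.linalg.norm(e-m),np.degrees(np.arctan2(d[1],d[0])))
goal([m[0],m[1],.12],-10.9);
```

```text
[0.45664932 0.24670683 0.062     ] [0.42990828 0.12104145 0.062     ] [0.42329804 0.08801307 0.062     ] mid [0.4432788  0.18387414 0.062     ] 0.1284790668604452 0.09792126860605242 77.98689446226703
goal [-0.027 -1.711  2.613] [-0.06 -0.   -0.01]
```

>>> {"api": "play_rows", "payload": {"moves": [[0,-1.7,0,0,0,0.14,100],[-0.02,-1.7,2,0,0,0.14,100],[-0.02,-1.7,3.5,0,0,0.14,100],[-0.02,-1.7,4.2,0,0,0.14,100],[-0.02,-1.7,4.58,0,0,0.14,100],[-0.02,-1.7,4.58,0,0,0.14,100],[-0.02,-1.7,4.58,0,0,0.14,100]]}}

```text
clock: 2.82
ee_pos: [0.4452, 0.1834, 0.024]
tcp_rot: [-179.6, -0.1, -11.7]
wrist_force: [0.4, -0.0, 0.3]
finger_gap: 0.0878
```

>>> {"api": "play_rows", "payload": {"moves": [[0,0,0,0,0,0,45],[0,0,0,0,0,0,45],[0,0,0,0,0,0,45],[0,0,0,0,0,0,45],[0,0,0,0,0,0,45],[0,0,0,0,0,0,45]], "newtons": 25}}

```text
clock: 3.58
ee_pos: [0.4428, 0.184, 0.0239]
tcp_rot: [-179.6, 0.2, -11.7]
wrist_force: [-9.1, 1.6, 7.0]
finger_gap: 0.0458
```

>>> {"api": "play_rows", "payload": {"moves": [[0,0,0,0,0,0,45],[0,0,0,0,0,0,45],[0,0,-0.2,0,0,0,45],[0,0,-0.6,0,0,0,45],[0,0,-1.5,0,0,0,45],[0,0,-2.5,0,0,0,45],[0,0,-2.5,0,0,0,45],[0,0,-2.5,0,0,0,45]], "newtons": 35}}

```text
clock: 4.58
ee_pos: [0.4424, 0.1829, 0.1468]
tcp_rot: [-179.7, 0.3, -11.7]
wrist_force: [0.4, -0.8, -5.9]
finger_gap: 0.0454
```

Run:
```python
from h import *
o=get_obs();print(o['ee_pos'],o['tcp_rot'],o['wrist_force'],o['ft_torque'],o['finger_gap'])
yaw=np.radians(102.1);ex=np.array([np.cos(yaw),np.sin(yaw)])
p=np.array([.4725,-.1745])-.03*ex; print(p)
goal([*p,.18],12.1)
```

```text
[0.44236836 0.1828635  0.1468363 ] [-179.72276282    0.31005335  -11.68668959] [ 0.3787259  -0.84131581 -5.89778588] [-0.08028056 -0.06142703  0.02745006] 0.045384834099547466
[ 0.47878856 -0.2038335 ]
goal [ 2.276  7.423 -0.712] [-0.07  0.05 -4.76]
```

>>> {"api": "play_rows", "payload": {"moves": [[0,0,-1.3,0,0,0,45],[0.5,1,-1.3,0,0,-2,45],[1,2,-1.3,0,0,-4,45],[1.4,3.2,-1.3,0,0,-4.76,45],[1.8,4.4,-1.3,0,0,-4.76,45],[2.05,5.6,-1.3,0,0,-4.76,45],[2.2,6.7,-1.3,0,0,-4.76,45],[2.28,7.42,-1.3,0,0,-4.76,45]]}}

```text
clock: 5.58
ee_pos: [0.4775, -0.2063, 0.2054]
tcp_rot: [-179.4, 0.5, 12.0]
wrist_force: [0.7, 0.6, -6.5]
finger_gap: 0.0453
```

>>> {"api": "play_rows", "payload": {"moves": [[0,0,0,0,0,0,45],[0,0,0,0,0,0,45],[0,0,0,0,0,0,45]]}}

```text
clock: 5.95
ee_pos: [0.4775, -0.2051, 0.2044]
tcp_rot: [-179.3, 0.5, 12.1]
wrist_force: [-0.6, 0.1, -5.7]
finger_gap: 0.0454
```

Run:
```python
from h import *
import json
o=get_obs();print(o['ee_pos'],o['tcp_rot'],o['wrist_force'],o['finger_gap'])
goal([.4788,-.2038,.053],12.1)
W=vision.camera_params('wrist'); im=vision.grab_frame('wrist')[:,:,::-1]; cv2.imwrite('pics/w3.png',im)
json.dump({k:np.array(v).tolist() for k,v in W.items()},open('w3.json','w'))
cv2.imwrite('pics/w3b.png',cv2.resize(im[:,80:560],(720,600),interpolation=cv2.INTER_CUBIC))
```

```text
[ 0.47749239 -0.20512267  0.20435601] [-179.34848903    0.52667583   12.0555165 ] [-0.57453485  0.11403363 -5.70521462] 0.04543398005765065
goal [0.059 0.014 3.027] [-0.13  0.11 -0.01]
```

View pics/w3b.png

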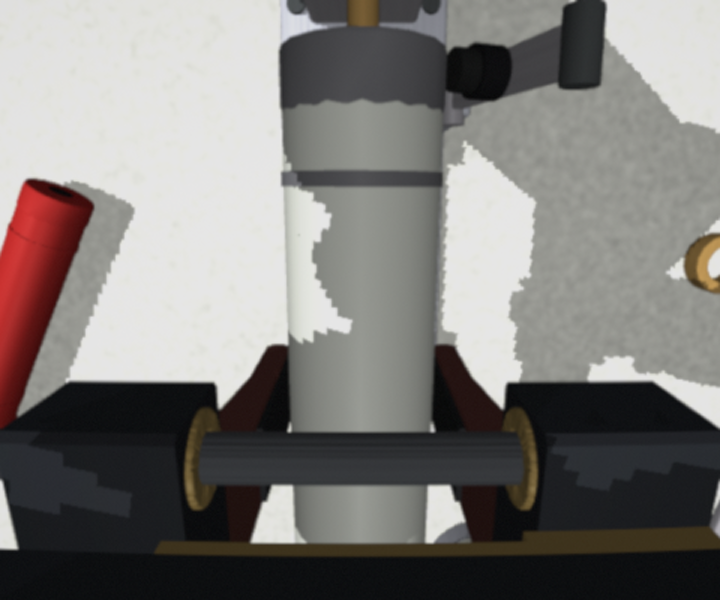

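>>> {"api": "play_rows", "payload": {"moves": [[0.03,0,1,-0.1,0.1,0,45],[0.03,0,1.9,-0.1,0.1,0,45],[0.03,0,2.5,-0.1,0.1,0,45],[0.03,0,2.8,-0.1,0.1,0,45],[0.03,0,3.0,-0.1,0.1,0,45],[0.03,0,3.0,-0.1,0.1,0,45],[0.03,0,3.0,-0.1,0.1,0,45]]}}

```text
clock: 6.88
ee_pos: [0.4783, -0.2039, 0.0564]
tcp_rot: [-180.0, -0.1, 12.1]
wrist_force: [-0.3, 0.3, -6.2]
finger_gap: 0.0455
```

>>> {"api": "play_rows", "payload": {"moves": [[0,0,0.08,0,0,0,45],[0,0,0.16,0,0,0,45],[0,0,0.16,0,0,0,45],[0,0,0.16,0,0,0,45]]}}

```text
clock: 7.38
ee_pos: [0.4783, -0.2039, 0.0483]
tcp_rot: [-180.0, -0.1, 12.1]
wrist_force: [1.1, -0.5, -4.8]
finger_gap: 0.0453
```

>>> {"api": "play_rows", "payload": {"moves": [[0,0,0.05,0,0,0,45],[0,0,0.05,0,0,0,45],[0,0,0.05,0,0,0,45]]}}

```text
clock: 7.75
ee_pos: [0.4783, -0.2038, 0.0458]
tcp_rot: [-180.0, -0.1, 12.1]
wrist_force: [-0.6, -0.2, -5.8]
finger_gap: 0.0458
```

>>> {"api": "play_rows", "payload": {"moves": [[0,0,0.03,0,0,0,45],[0,0,0.03,0,0,0,45],[0,0,0.03,0,0,0,45]]}}

```text
clock: 8.12
ee_pos: [0.4783, -0.204, 0.0446]
tcp_rot: [-180.0, -0.1, 12.1]
wrist_force: [-1.5, -0.6, -3.1]
finger_gap: 0.0453
```

>>> {"api": "play_rows", "payload": {"moves": [[0,0,0.03,0,0,0,45],[0,0,0.03,0,0,0,45],[0,0,0.03,0,0,0,45]]}}

```text
clock: 8.5
ee_pos: [0.4784, -0.204, 0.0445]
tcp_rot: [180.0, -0.1, 12.1]
wrist_force: [-6.3, 1.2, 3.9]
finger_gap: 0.0454
```

>>> {"api": "play_rows", "payload": {"moves": [[0,0,0,0,0,0,56],[0,0,0,0,0,0,60],[0,0,0,0,0,0,64],[0,0,0,0,0,0,64],[0,0,0,0,0,0,64]]}}

```text
clock: 9.12
ee_pos: [0.4784, -0.204, 0.0446]
tcp_rot: [180.0, -0.1, 12.1]
wrist_force: [-0.2, 0.9, -0.4]
finger_gap: 0.0565
```

Run:
```python
from h import *
import json
o=get_obs();print(o['ee_pos'],o['tcp_rot'],o['wrist_force'],o['finger_gap'])
W=vision.camera_params('wrist'); im=vision.grab_frame('wrist')[:,:,::-1]; cv2.imwrite('pics/w4.png',im)
json.dump({k:np.array(v).tolist() for k,v in W.items()},open('w4.json','w'))
cv2.imwrite('pics/w4b.png',cv2.resize(im[:300,120:520],(800,600),interpolation=cv2.INTER_CUBIC))
```

```text
[ 0.47844467 -0.2040328   0.0445561 ] [ 1.79992635e+02 -1.46104078e-01  1.20672633e+01] [-0.24192568  0.90166899 -0.35332193] 0.0565014765958736
```

View pics/w4b.png

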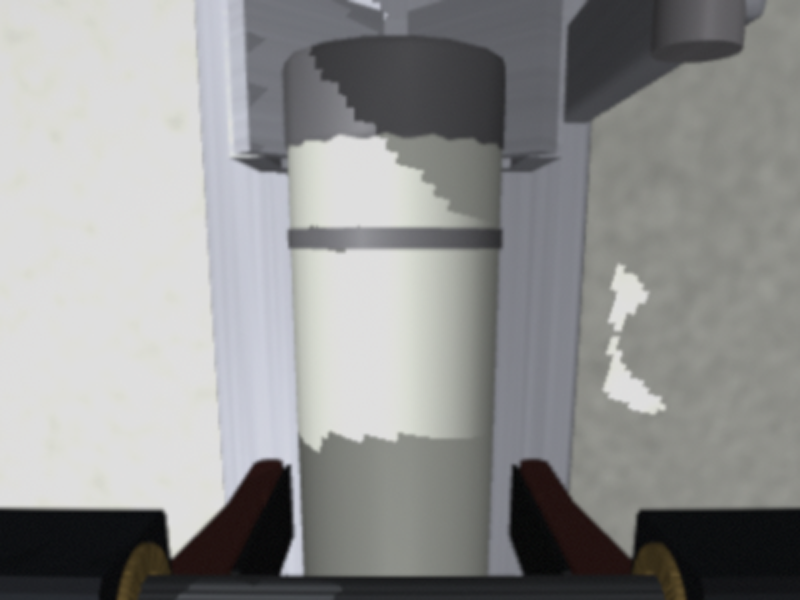

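>>> {"api": "play_rows", "payload": {"moves": [[-0.025,0,0,0,0,0,64],[-0.025,0,0,0,0,0,45],[-0.025,0,0,0,0,0,45],[-0.025,0,0,0,0,0,45],[-0.025,0,0,0,0,0,45],[-0.025,0,0,0,0,0,45]], "newtons": 4}}

```text
clock: 9.93
ee_pos: [0.4772, -0.2043, 0.0446]
tcp_rot: [180.0, -0.1, 12.1]
wrist_force: [-0.6, 0.9, 0.0]
finger_gap: 0.0454
```

>>> {"api": "play_rows", "payload": {"moves": [[0,-0.06,0,0,0,0,45],[0,-0.12,0,0,0,0,45],[0,-0.18,0,0,0,0,45],[0,-0.24,0,0,0,0,45],[0,-0.3,0,0,0,0,45],[0,-0.34,0,0,0,0,45]]}}

```text
clock: 10.68
ee_pos: [0.4736, -0.1875, 0.0446]
tcp_rot: [180.0, -0.1, 12.1]
wrist_force: [1.6, -3.3, -0.7]
finger_gap: 0.0456
```

>>> {"api": "play_rows", "payload": {"moves": [[0,-0.02,0,0,0,0,45],[0,-0.04,0,0,0,0,45],[0,-0.06,0,0,0,0,45],[0,-0.08,0,0,0,0,45]]}}

```text
clock: 11.18
ee_pos: [0.4727, -0.1836, 0.0446]
tcp_rot: [180.0, -0.1, 12.1]
wrist_force: [1.2, -4.4, -1.9]
finger_gap: 0.0462
```

>>> {"api": "play_rows", "payload": {"moves": [[0,-0.02,0,0,0,0,45],[0,-0.04,0,0,0,0,45]]}}

```text
clock: 11.42
ee_pos: [0.4723, -0.1816, 0.0446]
tcp_rot: [180.0, -0.1, 12.1]
wrist_force: [0.7, -3.6, -1.5]
finger_gap: 0.046
```

Run:
```python
from h import *
import json
o=get_obs();print(o['ee_pos'],o['wrist_force'],o['finger_gap'])
W=vision.camera_params('wrist'); im=vision.grab_frame('wrist')[:,:,::-1]; cv2.imwrite('pics/w5.png',im)
json.dump({k:np.array(v).tolist() for k,v in W.items()},open('w5.json','w'))
cv2.imwrite('pics/w5b.png',cv2.resize(im[:150,220:420],(800,600),interpolation=cv2.INTER_CUBIC))
```

```text
[ 0.47231618 -0.18156901  0.04457844] [ 0.68013289 -3.64939902 -1.47648535] 0.045972158610095216
```

View pics/w5b.png

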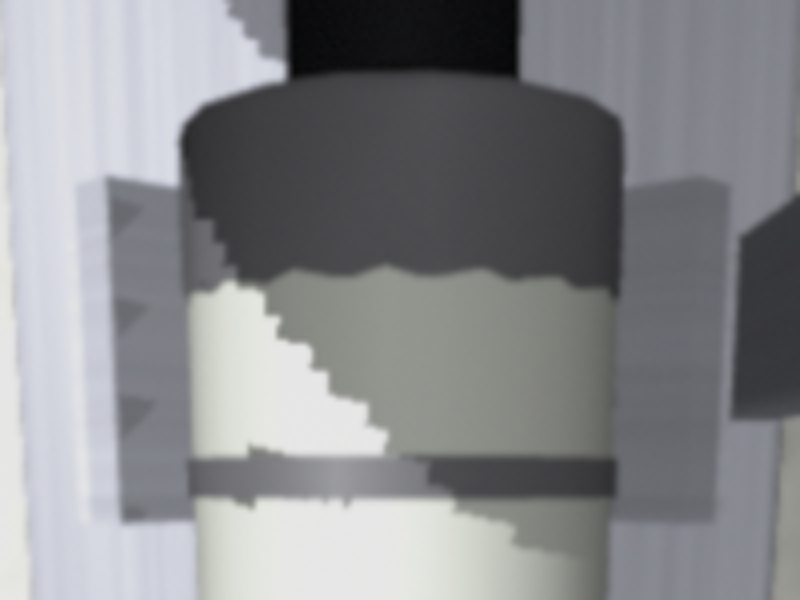

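```bash
cat > band.py <<'E'
from h import *
f=vision.grab_frame('wrist')
g=f[60:180,280:345].astype(float).mean(2); r=g.mean(1)
k=np.arange(40,80); w=np.clip(np.median(r[k])-r[k],0,None); w[w<15]=0
c=(w*(k+60)).sum()/w.sum(); W=vision.camera_params('wrist')
# nozzle: black extents rows at centre column
n=f[:60,310:330].mean((1,2)); e=np.where(n<25)[0]
o=get_obs(); print('band',c.round(2),'nozzle edge',e.max() if len(e) else None,n[10:30].round(0),o['ee_pos'],o['wrist_force'].round(2))
E
python3 band.py
```

```text
band 118.52 nozzle edge 16 [17. 17. 17. 17. 17. 17. 19. 35. 56. 68. 72. 74. 75. 76. 76. 76. 76. 76.
 76. 76.] [ 0.47229049 -0.18144513  0.04457031] [ 0.43 -2.63 -1.25]
```

>>> {"api": "play_rows", "payload": {"moves": [[0,0,0,0,0,0,45],[0,-0.02,0,0,0,0,45],[0,-0.04,0,0,0,0,45],[0,-0.04,0,0,0,0,45]], "newtons": 7}}

```text
clock: 12.02
ee_pos: [0.4718, -0.1793, 0.0445]
tcp_rot: [-180.0, -0.1, 12.1]
wrist_force: [1.1, -3.6, -1.6]
finger_gap: 0.0456
```

```bash
python3 band.py
```

```text
band 118.5 nozzle edge 16 [17. 18. 18. 18. 17. 18. 22. 39. 58. 69. 72. 75. 76. 77. 77. 77. 77. 77.
 77. 77.] [ 0.47182411 -0.17934201  0.04454129] [ 0.93 -1.46 -0.92]
```

>>> {"api": "play_rows", "payload": {"moves": [[0,-0.02,0,0,0,0,45],[0,-0.04,0,0,0,0,45],[0,-0.04,0,0,0,0,45]]}}

```text
clock: 12.45
ee_pos: [0.4714, -0.1775, 0.0445]
tcp_rot: [180.0, -0.1, 12.1]
wrist_force: [1.2, -3.9, -1.1]
finger_gap: 0.0455
```

>>> {"api": "play_rows", "payload": {"moves": [[0,-0.02,0,0,0,0,45],[0,-0.04,0,0,0,0,45],[0,-0.04,0,0,0,0,45]]}}

```text
clock: 12.82
ee_pos: [0.4711, -0.1756, 0.0446]
tcp_rot: [180.0, -0.1, 12.1]
wrist_force: [1.9, -4.3, -3.6]
finger_gap: 0.0458
```

```bash
python3 band.py
```

```text
band 118.47 nozzle edge 16 [18. 18. 18. 18. 18. 18. 22. 37. 58. 70. 74. 76. 77. 78. 78. 78. 78. 78.
 78. 79.] [ 0.47103672 -0.175552    0.04456451] [ 0.61 -4.53 -1.92]
```

```bash
cat > favg.py <<'E'
from h import *
F=[]
for _ in range(6): vision.grab_frame('top'); o=get_obs(); F.append(o['wrist_force'])
F=np.mean(F,0); ex=np.array([-.21,.978,0]); print('F',F.round(2),'axial',(F@ex).round(2),'z',o['ee_pos'].round(4),o['clock'])
E
python3 favg.py
```

```text
F [ 1.49 -4.98 -2.31] axial -5.18 z [ 0.471  -0.1756  0.0445] 13.175
```

>>> {"api": "play_rows", "payload": {"moves": [[0,-0.02,0,0,0,0,45],[0,-0.02,0,0,0,0,45]]}}

```text
clock: 13.42
ee_pos: [0.4708, -0.1747, 0.0446]
tcp_rot: [180.0, -0.1, 12.1]
wrist_force: [2.3, -4.4, -1.8]
finger_gap: 0.0461
```

```bash
python3 favg.py; python3 band.py
```

```text
F [ 1.43 -4.71 -2.5 ] axial -4.91 z [ 0.4708 -0.1747  0.0445] 13.725
band 118.58 nozzle edge 16 [18. 18. 18. 18. 18. 18. 22. 38. 58. 70. 74. 76. 78. 78. 78. 78. 79. 79.
 79. 79.] [ 0.47085283 -0.17472983  0.04455291] [ 2.12 -5.16 -2.32]
```

>>> {"api": "play_rows", "payload": {"moves": [[0,-0.025,0,0,0,0,45],[0,-0.025,0,0,0,0,45]]}}

```text
clock: 14.02
ee_pos: [0.4708, -0.1744, 0.0446]
tcp_rot: [179.9, -0.2, 12.0]
wrist_force: [2.0, -7.9, -3.0]
finger_gap: 0.0457
```

```bash
python3 favg.py; python3 band.py
```

```text
F [ 2.47 -7.79 -3.1 ] axial -8.14 z [ 0.4708 -0.1745  0.0446] 14.325
band 119.38 nozzle edge 16 [18. 18. 18. 18. 18. 18. 19. 26. 46. 63. 72. 75. 77. 78. 78. 79. 79. 79.
 79. 79.] [ 0.47079354 -0.17446156  0.04462603] [ 2.48 -7.65 -2.96]
```

>>> {"api": "play_rows", "payload": {"moves": [[0,-0.025,0,0,0,0,45],[0,-0.025,0,0,0,0,45]]}}

```text
clock: 14.62
ee_pos: [0.4708, -0.1742, 0.0446]
tcp_rot: [179.7, -0.2, 12.0]
wrist_force: [2.7, -8.7, -3.2]
finger_gap: 0.0459
```

```bash
python3 favg.py; python3 band.py
python3 - <<'E'
from h import *
import json
im=vision.grab_frame('scene')[:,:,::-1]; cv2.imwrite('pics/s6.png',im)
cv2.imwrite('pics/s6b.png',cv2.resize(im[195:270,240:340],(800,600),interpolation=cv2.INTER_CUBIC))
E
```

```text
F [ 2.86 -8.37 -3.22] axial -8.79 z [ 0.4707 -0.1743  0.0446] 14.925
band 120.05 nozzle edge 17 [18. 18. 18. 18. 18. 18. 18. 20. 32. 55. 69. 73. 76. 78. 79. 79. 79. 79.
 79. 79.] [ 0.47073691 -0.17426695  0.04463115] [ 3.37 -8.44 -3.16]
```

>>> {"api": "play_rows", "payload": {"moves": [[0,0,0,0,0,0,56],[0,0,0,0,0,0,62],[0,0,0,0,0,0,66],[0,0,0,0,0,0,66]]}}

```text
clock: 15.52
ee_pos: [0.4707, -0.174, 0.0446]
tcp_rot: [179.8, -0.2, 12.0]
wrist_force: [0.4, 0.9, -0.1]
finger_gap: 0.0577
```

```bash
python3 favg.py; python3 band.py
python3 - <<'E'
from h import *
import json
im=vision.grab_frame('wrist')[:,:,::-1]; cv2.imwrite('pics/w6.png',im)
cv2.imwrite('pics/w6b.png',cv2.resize(im[:240,160:480],(800,600),interpolation=cv2.INTER_CUBIC))
E
```

```text
F [ 0.19  0.23 -0.1 ] axial 0.19 z [ 0.4707 -0.1742  0.0446] 15.825
band 120.39 nozzle edge 18 [18. 17. 18. 17. 18. 18. 17. 18. 25. 44. 62. 70. 73. 76. 77. 77. 77. 78.
 77. 78.] [ 0.47075503 -0.17424578  0.04464941] [-0.24 -0.28  0.68]
```

View pics/w6b.png

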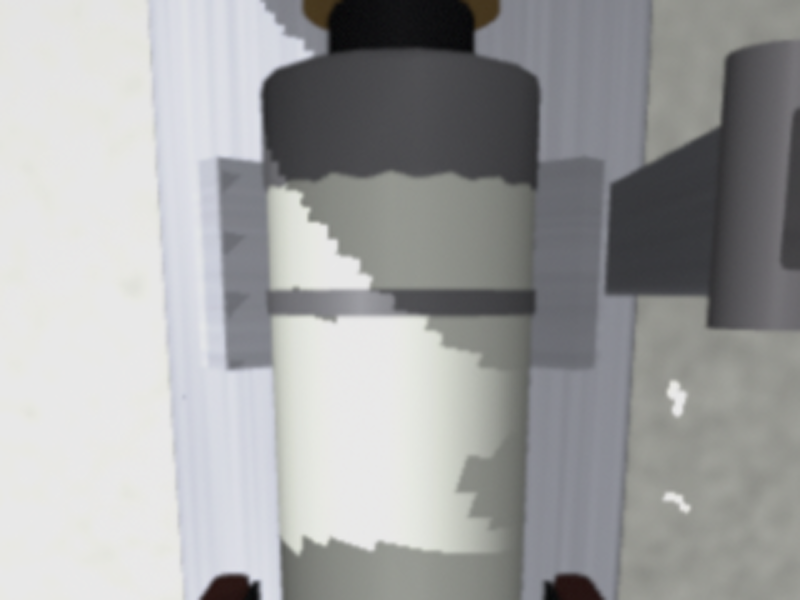

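The nozzle pressed back (axial 8.8 N, minus about 3.7 N sliding friction) and the cartridge stayed put on release. The cap touches the black nozzle at w6b (400,50). Next I retreat and do the strap.

>>> {"api": "play_rows", "payload": {"moves": [[0,0,0,0,0,0,76],[0,0,0,0,0,0,76],[0,0,-0.5,0,0,0,76],[0,0,-1.5,0,0,0,76],[0,0,-2.7,0,0,0,76],[0,0,-3.9,0,0,0,76],[0,0,-4.7,0,0,0,76],[0,0,-4.7,0,0,0,0]]}}

```text
clock: 16.92
ee_pos: [0.4708, -0.1738, 0.284]
tcp_rot: [179.5, -0.5, 12.0]
wrist_force: [-0.2, -0.3, -0.4]
finger_gap: 0.0604
```

```bash
cat >> h.py <<'E'
YAW=np.radians(102.1); EX=np.array([np.cos(YAW),np.sin(YAW)]); EY=np.array([-EX[1],EX[0]]); O=np.array([.4725,-.1745])
def cg(x,y,z): goal([*(O+EX*x/1e3+EY*y/1e3),z/1e3],12.1)
def where():
    o=get_obs(); d=o['ee_pos'][:2]-O; print('cradle mm',(d@EX*1e3).round(1),(d@EY*1e3).round(1),(o['ee_pos'][2]*1e3).round(1),'F ex,ey,z',np.r_[o['wrist_force'][:2]@EX,o['wrist_force'][:2]@EY,o['wrist_force'][2]].round(1))
E
python3 - <<'E'
from h import *
where(); cg(80,-115,270); cg(80,-115,165); 
im=vision.grab_frame('wrist')[:,:,::-1]; cv2.imwrite('pics/w7.png',im)
E
```

```text
cradle mm 1.0 1.5 284.0 F ex,ey,z [-0.3  0.2 -0.4]
goal [ 2.325 -1.585  0.286] [ 0.1  -0.1  -0.02]
goal [ 2.306 -1.604  2.386] [ 0.1  -0.1  -0.02]
```

>>> {"api": "play_rows", "payload": {"moves": [[1.2,-0.8,0.2,0.1,-0.1,0,0],[2.33,-1.6,0.3,0.1,-0.1,0,0],[2.33,-1.6,0.3,0.1,-0.1,0,0],[2.33,-1.6,0.3,0.1,-0.1,0,0],[2.33,-1.6,1.3,0.1,-0.1,0,0],[2.33,-1.6,2.0,0.1,-0.1,0,0],[2.33,-1.6,2.39,0.1,-0.1,0,0],[2.33,-1.6,2.39,0.1,-0.1,0,0]]}}

```text
clock: 17.98
ee_pos: [0.5673, -0.0725, 0.1605]
tcp_rot: [-179.8, 0.3, 11.9]
wrist_force: [0.2, -0.4, 0.3]
finger_gap: 0.0001
```

Run:
```python
from h import *
where(); print(get_obs()['finger_gap']); cg(80,-60,168); cg(80,-8,168)
```

```text
cradle mm 79.8 -114.1 160.5 F ex,ey,z [-0.4 -0.1  0.3]
8.8085780188042e-05
goal [-1.083e+00 -1.000e-03 -1.430e-01] [-0.04  0.06 -0.03]
goal [-2.123e+00  2.000e-03 -1.380e-01] [-0.04  0.06 -0.03]
```

>>> {"api": "play_rows", "payload": {"moves": [[-0.15,0,-0.14,0,0,0,0],[-0.3,0,-0.14,0,0,0,0],[-0.45,0,-0.14,0,0,0,0],[-0.6,0,-0.14,0,0,0,0],[-0.75,0,-0.14,0,0,0,0],[-0.9,0,-0.14,0,0,0,0],[-1.05,0,-0.14,0,0,0,0],[-1.2,0,-0.14,0,0,0,0]]}}

```text
clock: 18.98
ee_pos: [0.5081, -0.085, 0.1678]
tcp_rot: [-179.8, 0.3, 11.9]
wrist_force: [3.5, 0.9, 3.0]
finger_gap: 0.0004
```

>>> {"api": "play_rows", "payload": {"moves": [[-0.13,0,0,0,0,0,0],[-0.26,0,0,0,0,0,0],[-0.39,0,0,0,0,0,0],[-0.52,0,0,0,0,0,0],[-0.65,0,0,0,0,0,0],[-0.78,0,0,0,0,0,0],[-0.9,0,0,0,0,0,0]]}}

```text
clock: 19.85
ee_pos: [0.4636, -0.0945, 0.1682]
tcp_rot: [-179.8, 0.3, 11.9]
wrist_force: [3.0, 0.6, -0.7]
finger_gap: 0.0006
```

Run:
```python
from h import *
where(); cg(80,17,205);cg(80,17,180)
im=vision.grab_frame('scene')[:,:,::-1]; cv2.imwrite('pics/s8.png',im)
cv2.imwrite('pics/s8b.png',cv2.resize(im[120:300,200:380],(600,600),interpolation=cv2.INTER_CUBIC))
```

```text
cradle mm 80.1 -8.1 168.2 F ex,ey,z [-0.  -3.  -0.7]
goal [-0.506  0.002 -0.733] [-0.04  0.06 -0.03]
goal [-0.503  0.003 -0.233] [-0.04  0.06 -0.03]
```

View pics/s8b.png

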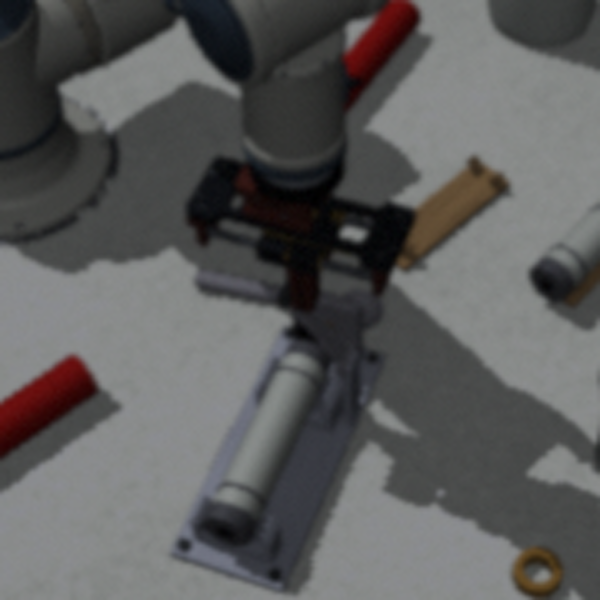

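>>> {"api": "play_rows", "payload": {"moves": [[0.05,0,-0.3,0,0,0,0],[0,0,-0.7,0,0,0,0],[-0.25,0,-0.7,0,0,0,0],[-0.5,0,-0.7,0,0,0,0],[-0.5,0,-0.5,0,0,0,0],[-0.52,0,-0.3,0,0,0,0],[-0.54,0,-0.1,0,0,0,0],[-0.54,0,-0.1,0,0,0,0]]}}

```text
clock: 20.9
ee_pos: [0.4326, -0.1011, 0.1776]
tcp_rot: [-179.9, 0.7, 11.8]
wrist_force: [-27.0, -1.0, 29.5]
finger_gap: 0.0004
```

Run:
```python
from h import *
where()
for a in (.6,.4,.25): cg(80,-44+92*np.cos(a),107+92*np.sin(a))
```

```text
cradle mm 80.1 23.6 177.6 F ex,ey,z [ 4.7 26.7 29.5]
goal [-0.162  0.003  0.375] [-0.02  0.15 -0.06]
goal [-0.334  0.004  0.7  ] [-0.02  0.15 -0.06]
goal [-0.418  0.005  0.963] [-0.02  0.15 -0.06]
```

>>> {"api": "play_rows", "payload": {"moves": [[0,0,-0.15,0,0,0,0],[0.1,0,-0.2,0,0.1,0,0],[0.1,0,-0.2,0,0.1,0,0]]}}

```text
clock: 21.28
ee_pos: [0.438, -0.0999, 0.1866]
tcp_rot: [-179.9, 0.3, 11.8]
wrist_force: [0.7, -0.8, -0.2]
finger_gap: 0.0008
```

Run:
```python
from h import *
where(); print(get_obs()['tcp_rot'])
im=vision.grab_frame('wrist')[:,:,::-1]; cv2.imwrite('pics/w9.png',im)
for a in (.8,.7,.6,.5,.4,.3,.2): cg(80,-44+92*np.cos(a),107+92*np.sin(a))
```

```text
cradle mm 80.2 18.1 186.6 F ex,ey,z [-0.9 -0.5 -0.2]
[-179.88498699    0.27507767   11.83246179]
goal [-0.034  0.005  0.269] [-0.02  0.06 -0.05]
goal [-0.158  0.006  0.404] [-0.02  0.06 -0.05]
goal [-0.269  0.007  0.551] [-0.02  0.06 -0.05]
goal [-0.364  0.008  0.708] [-0.02  0.06 -0.05]
goal [-0.443  0.009  0.874] [-0.02  0.06 -0.05]
goal [-0.505  0.009  1.047] [-0.02  0.06 -0.05]
goal [-0.55   0.01   1.226] [-0.02  0.06 -0.05]
```

>>> {"api": "play_rows", "payload": {"moves": [[0.05,0,0.12,0,0,0,0],[0.02,0,0.2,0,0,0,0],[-0.03,0,0.27,0,0,0,0],[-0.1,0,0.335,0,0,0,0],[-0.16,0,0.404,0,0,0,0],[-0.21,0,0.475,0,0,0,0]]}}

```text
clock: 22.08
ee_pos: [0.4255, -0.1026, 0.1646]
tcp_rot: [-179.9, 0.5, 11.8]
wrist_force: [-13.2, -0.8, 14.9]
finger_gap: 0.0007
```

Run:
```python
from h import *
where()
for a in (.6,.5,.4,.3,.2,.15): cg(80,-44+92*np.cos(a),107+92*np.sin(a))
```

```text
cradle mm 80.1 30.9 164.6 F ex,ey,z [ 2.  13.1 14.9]
goal [-0.019  0.003  0.114] [-0.01  0.1  -0.07]
goal [-0.114  0.004  0.271] [-0.01  0.1  -0.07]
goal [-0.192  0.004  0.438] [-0.01  0.1  -0.07]
goal [-0.254  0.005  0.611] [-0.01  0.1  -0.07]
goal [-0.298  0.005  0.79 ] [-0.01  0.1  -0.07]
goal [-0.313  0.005  0.88 ] [-0.01  0.1  -0.07]
```

>>> {"api": "play_rows", "payload": {"moves": [[0,0,-0.2,0,0.1,0,0],[0.1,0,-0.5,0,0.1,0,0],[0.3,0,-0.5,0,0.1,0,0],[0.34,0,-0.4,0,0.1,0,0],[0.34,0,-0.3,0,0.1,0,0],[0.34,0,-0.2,0,0.1,0,0],[0.34,0,-0.2,0,0.1,0,0]]}}

```text
clock: 22.95
ee_pos: [0.4417, -0.099, 0.1735]
tcp_rot: [-179.9, 0.1, 11.8]
wrist_force: [-0.2, -0.3, -0.5]
finger_gap: 0.0008
```

Run:
```python
from h import *
where()
for a in (.8,.7,.6,.5,.4,.3,.2): cg(80,-49+92*np.cos(a),107+92*np.sin(a))
```

```text
cradle mm 80.2 14.3 173.5 F ex,ey,z [-0.3  0.3 -0.5]
goal [-0.017  0.005  0.01 ] [-0.02  0.01 -0.07]
goal [-0.142  0.006  0.145] [-0.02  0.01 -0.07]
goal [-0.253  0.007  0.292] [-0.02  0.01 -0.07]
goal [-0.349  0.007  0.449] [-0.02  0.01 -0.07]
goal [-0.429  0.008  0.614] [-0.02  0.01 -0.07]
goal [-0.492  0.009  0.787] [-0.02  0.01 -0.07]
goal [-0.537  0.009  0.966] [-0.02  0.01 -0.07]
```

>>> {"api": "play_rows", "payload": {"moves": [[-0.02,0,0.02,0,0,0,0],[-0.08,0,0.08,0,0,0,0],[-0.14,0,0.145,0,0,0,0],[-0.2,0,0.215,0,0,0,0],[-0.25,0,0.29,0,0,0,0]]}}

```text
clock: 23.58
ee_pos: [0.4295, -0.1017, 0.1595]
tcp_rot: [-179.9, 0.0, 11.8]
wrist_force: [-0.7, 0.8, 3.5]
finger_gap: 0.0003
```

Run:
```python
from h import *
where()
for a in (.5,.4,.3,.2): cg(80,-49+92*np.cos(a),107+92*np.sin(a))
```

```text
cradle mm 80.2 26.8 159.5 F ex,ey,z [0.9 0.5 3.5]
goal [-0.1    0.005  0.168] [-0.01  0.   -0.07]
goal [-0.18   0.005  0.334] [-0.01  0.   -0.07]
goal [-0.243  0.006  0.507] [-0.01  0.   -0.07]
goal [-0.288  0.006  0.685] [-0.01  0.   -0.07]
```

Now it swings cleanly, with 3.5 N upward only.

>>> {"api": "play_rows", "payload": {"moves": [[-0.05,0,0.083,0,0,0,0],[-0.1,0,0.168,0,0,0,0],[-0.14,0,0.25,0,0,0,0],[-0.18,0,0.334,0,0,0,0],[-0.215,0,0.42,0,0,0,0],[-0.243,0,0.507,0,0,0,0],[-0.267,0,0.595,0,0,0,0],[-0.288,0,0.685,0,0,0,0]]}}

```text
clock: 24.58
ee_pos: [0.4153, -0.1046, 0.1248]
tcp_rot: [-179.9, 0.0, 11.8]
wrist_force: [-3.5, -0.9, 3.7]
finger_gap: 0.0006
```

Run:
```python
from h import *
where()
for a in (.1,.05,0): cg(80,-49+92*np.cos(a),107+92*np.sin(a))
```

```text
cradle mm 80.3 41.3 124.8 F ex,ey,z [-0.1  3.6  3.7]
goal [-0.025  0.006  0.173] [-0.01  0.   -0.07]
goal [-0.032  0.007  0.265] [-0.01  0.   -0.07]
goal [-0.035  0.007  0.357] [-0.01  0.   -0.07]
```

>>> {"api": "play_rows", "payload": {"moves": [[-0.015,0,0.08,0,0,0,0],[-0.025,0,0.16,0,0,0,0],[-0.03,0,0.22,0,0,0,0],[-0.03,0,0.25,0,0,0,0],[-0.03,0,0.25,0,0,0,0]]}}

```text
clock: 25.2
ee_pos: [0.414, -0.1048, 0.1122]
tcp_rot: [-179.9, -0.0, 11.8]
wrist_force: [-2.1, -0.5, 2.3]
finger_gap: 0.0002
```

```bash
python3 favg.py
```

```text
F [-1.05  0.05  2.23] axial 0.27 z [ 0.414  -0.1048  0.1123] 25.5
```

>>> {"api": "play_rows", "payload": {"moves": [[0,0,0.03,0,0,0,0],[0,0,0.06,0,0,0,0],[0,0,0.06,0,0,0,0]]}}

```text
clock: 25.88
ee_pos: [0.414, -0.1049, 0.1093]
tcp_rot: [-179.9, -0.0, 11.8]
wrist_force: [-2.5, -0.9, 3.8]
finger_gap: 0.0006
```

```bash
python3 favg.py
```

```text
F [-2.67 -0.25  4.09] axial 0.31 z [ 0.414  -0.1049  0.1093] 26.175
```

>>> {"api": "play_rows", "payload": {"moves": [[0,0,0.03,0,0,0,0],[0,0,0.05,0,0,0,0],[0,0,0.05,0,0,0,0]]}}

```text
clock: 26.55
ee_pos: [0.4139, -0.1049, 0.1068]
tcp_rot: [-179.9, 0.0, 11.8]
wrist_force: [-3.6, -1.0, 5.1]
finger_gap: 0.0006
```

```bash
python3 favg.py
```

```text
F [-3.16 -0.49  4.65] axial 0.18 z [ 0.414  -0.1049  0.1068] 26.85
```

>>> {"api": "play_rows", "payload": {"moves": [[0,0,0.03,0,0,0,0],[0,0,0.03,0,0,0,0],[0,0,0.03,0,0,0,0]]}}

```text
clock: 27.22
ee_pos: [0.414, -0.1049, 0.1053]
tcp_rot: [-179.9, -0.0, 11.8]
wrist_force: [-4.0, -0.3, 4.7]
finger_gap: 0.0004
```

```bash
python3 favg.py
```

```text
F [-3.69 -0.83  5.08] axial -0.04 z [ 0.414  -0.1049  0.1054] 27.525
```

>>> {"api": "play_rows", "payload": {"moves": [[0,0,0.02,0,0,0,0],[0,0,0.02,0,0,0,0],[0,0,0.02,0,0,0,0]]}}

```text
clock: 27.9
ee_pos: [0.4141, -0.1049, 0.1045]
tcp_rot: [-179.9, -0.0, 11.8]
wrist_force: [-3.5, -1.2, 6.1]
finger_gap: 0.0002
```

```bash
python3 favg.py
```

```text
F [-3.11 -0.39  5.29] axial 0.27 z [ 0.4141 -0.1049  0.1045] 28.2
```

>>> {"api": "play_rows", "payload": {"moves": [[0,0,-0.1,0,0,0,0],[0.05,0,-0.4,0,0,0,0],[0.05,0,-1.2,0,0,0,0],[0.05,0,-2.2,0,0,0,0],[0.05,1.5,-3.4,0,0,0,0],[0.05,1.5,-3.8,0,0,0,0],[0.05,1.5,-3.8,0,0,0,0]]}}

```text
clock: 29.08
ee_pos: [0.433, -0.1797, 0.2983]
tcp_rot: [179.8, -0.3, 11.7]
wrist_force: [0.1, 0.5, -0.8]
finger_gap: 0.001
```

```bash
python3 favg.py
python3 - <<'E'
from h import *
import json
W=vision.camera_params('wrist'); im=vision.grab_frame('wrist')[:,:,::-1]; cv2.imwrite('pics/w10.png',im)
json.dump({k:np.array(v).tolist() for k,v in W.items()},open('w10.json','w'))
cv2.imwrite('pics/w10b.png',cv2.resize(im[:300,120:520],(800,600),interpolation=cv2.INTER_CUBIC))
for n,y,z in(('bar',47,100),('axisend',0,81)):
    for x in (67,80,93,100): print(n,x,((proj(W,np.r_[O+EX*x/1e3+EY*(y+1)/1e3,z/1e3])-[120,0])*2).round(1))
E
```

```text
F [-0.4   0.38 -0.14] axial 0.45 z [ 0.4315 -0.1772  0.2931] 29.375
bar 67 [386.2 248.8]
bar 80 [386.  223.1]
bar 93 [385.7 197. ]
bar 100 [385.6 182.8]
axisend 67 [472.8 248.2]
axisend 80 [473.2 223.8]
axisend 93 [473.7 199. ]
axisend 100 [473.9 185.5]
```

View pics/w10b.png

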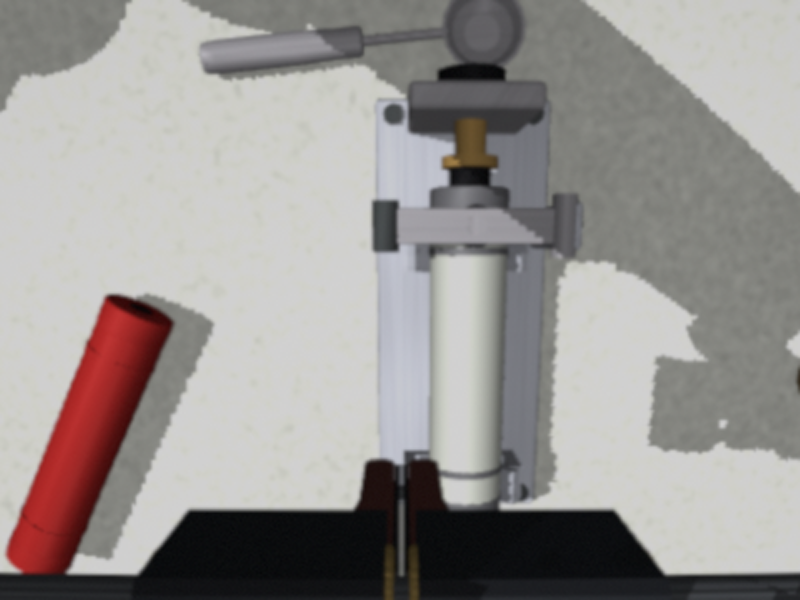

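```bash
python3 -c "
from plant import env
print(env.close_job())"
```

```text
the job is handed in; nothing more can be done
None
```

The long cartridge is in the V cradle, pressed against the nozzle, with the strap shut over it. I handed the job in at about 29.5 s; no verdict is reported.

**Cartridge:** I gripped it at its middle, lowered it into the V and released it. I then slid it along with a light 4–7 N grip so the pads would slip before the nozzle was rammed. The axial force rose from about 4 N sliding to 8.8 N with the pads slipping, so about 5 N reached the nozzle. After release the cartridge moved only about 0.3 px in the wrist picture, and its cap still touched the nozzle.

**Strap:** I swung it over with closed fingers and pressed the bar down to about 5.3 N. I judged the angle from the tool height, about -0.02 to -0.03 rad. In the last picture the bar is where a level strap should be, the cartridge is straight and still meets the nozzle, the robot touches nothing, and the spoon, the only other listed item clearly in view, shows no visible disturbance.

**What went wrong or stayed uncertain:**
- My first two presses on the bar were misplaced because the fingertips are narrower than I assumed. They pushed along the strap at about 40 N and 20 N instead of turning it. I lifted off and pressed again further in, and it then swung cleanly.
- The 40 N press was on the fingertips, but it is close to the 40 N limit for the arm and gripper body.
- The final nozzle and pad forces are inferred from wrist force, tool height and the pictures, because neither could be measured directly.

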